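Zero the tare dial, then pour the pellets into the scale pan

TASK

The scale still has the last job's tare on it: turn its tare knob until the white pointer stands at the zero mark and let go. Then take the pouring scoop and pour all six pellets out of it into the scale's pan, and stand the empty scoop upright on the worktop again. Leave the knob at zero and do not push the bottles, jar, carton or card box about.

Things in the scene. Friction and masses are not known exactly. Their poses are not given: they have to be found in the camera images.
- scale: counter scale, a white low housing 170 (x) x 290 (y) x 55 mm, fixed to the worktop. Origin: centre of its underside; x points to its back, y to its left as seen from its front, z up. On top stand, on its y axis, the round steel pan (centre y = +68 mm) and the tare dial (centre y = -92 mm).
- pan_in (a point): centre of the inner floor of the scale's pan, 69 mm above the worktop. The pan is a fixed open steel bowl, flaring from 112 mm outside diameter at the foot to 156 mm at the rim, wall 3 mm; its rim lies 46 mm above this point (115 mm above the worktop).
- tare_knob (a joint): angle of the scale's black tare knob, rad, about a vertical axis; positive is anticlockwise seen from above. 0: its white pointer is at the zero mark, the broad black bar on the front (-x) side of the aluminium dial plate; ticks every 10 degrees elsewhere (long: 30). Starts at 0.8 to 2.6, turns between -2.9 and 2.9, needs about 0.06 N m and stays where it is left.
- knob_grip (a point): point on the knob's axis, 86.5 mm above the worktop. The knob is a disc (68 mm diameter, 58.5 to 68.5 mm above the worktop) with an upright bar on it to grip: 64 mm long, 14 mm thick, up to 101.5 mm above the worktop. This point turns with the knob: its x lies along the bar; the white pointer nose (44 mm from the axis) and the white line on the bar point to its -x.
- scoop: loose aluminium pouring scoop, 0.13 to 0.22 kg: tray 108 (x) x 77 (y) mm, side walls 45 mm high, 4 mm thick. Origin: centre of its underside; z up; the open spout points to its -x. Inside, a flat floor 4 mm thick (x = +45 to -5 mm) goes over into a ramp that rises at 30 degrees to the spout: pellets lie still while it is level and roll out when it is tipped spout-down by 50 to 60 degrees.
- scoop_grip (a point): middle of the scoop's grey upright grip plate, at x = +51, y = 0, z = +91 mm in the scoop's frame; axes as the scoop's. The plate stands at the scoop's back: 12 mm thick (along x, from +45 to +57 mm), 56 mm wide (y), rising to 115 mm above the scoop's underside, 70 mm higher than the walls.
- scoop_lip (a point): middle of the scoop's pouring edge: x = -56, y = 0, z = +33 mm in the scoop's frame.
- box_of_cards: bystander: grey open card box with clear back screen, 105 x 116 x 62 mm. Origin: centre of its underside.
- small_bottle: bystander: brown bottle, 44 mm diameter, 100 mm high. Origin: centre of its underside.
- jar: bystander: white lidded jar, 68 mm diameter, 50 mm high. Origin: centre of its underside.
- big_bottle: bystander: brown bottle, 64 mm diameter, 135 mm high. Origin: centre of its underside.
- carton: bystander: upright folding carton, 52 x 60 x 110 mm. Origin: centre of its underside.
- pellet_1_center (a point): centre of one of six white balls (dispensing pellets), 20 mm diameter, 10 g, which start in the scoop
- pellet_2_center (a point): centre of one of six white balls (dispensing pellets), 20 mm diameter, 10 g, which start in the scoop
- pellet_3_center (a point): centre of one of six white balls (dispensing pellets), 20 mm diameter, 10 g, which start in the scoop
- pellet_4_center (a point): centre of one of six white balls (dispensing pellets), 20 mm diameter, 10 g, which start in the scoop
- pellet_5_center (a point): centre of one of six white balls (dispensing pellets), 20 mm diameter, 10 g, which start in the scoop
- pellet_6_center (a point): centre of one of six white balls (dispensing pellets), 20 mm diameter, 10 g, which start in the scoop

How it is judged:
On the way, in this order (a step that is already met when the one before it is completed fails the run):
1. the tare pointer stands at the zero mark and the knob has been let go (value of joint tare_knob between -0.09 and 0.09 rad and contact force between the fingers and tare_knob below 0.1 N and velocity of joint tare_knob between -0.05 and 0.05 rad/s), for 0.2 s.
2. the scoop is raised and tipped over the pan (angle between scoop's own z axis and vertical above 0.4 rad and height (world z) of scoop_lip above 0.08 m and horizontal distance between scoop_lip and pan_in below 0.11 m), for 0.02 s.
3. all six pellets lie in the pan (horizontal distance between each of pellet_1_center, pellet_2_center, pellet_3_center, pellet_4_center, pellet_5_center, pellet_6_center and pan_in below 0.072 m and z of pellet_1_center in the frame of pan_in between 0.004 and 0.045 m and z of pellet_2_center in the frame of pan_in between 0.004 and 0.045 m and z of pellet_3_center in the frame of pan_in between 0.004 and 0.045 m and z of pellet_4_center in the frame of pan_in between 0.004 and 0.045 m and z of pellet_5_center in the frame of pan_in between 0.004 and 0.045 m and z of pellet_6_center in the frame of pan_in between 0.004 and 0.045 m), for 0.2 s.
At the end, for the whole second after the job is handed in: The tare pointer is within 0.09 rad (half a tick) of the zero mark, all six pellets lie in the pan, and the scoop stands at rest, upright (tilt under 0.08 rad), on the worktop (its underside within 6 mm of the surface) (all of step 3 and value of joint tare_knob between -0.09 and 0.09 rad and angle between scoop's own z axis and vertical below 0.08 rad and height (world z) of scoop between -0.006 and 0.006 m and linear speed of scoop below 0.02 m/s); the robot touches nothing.
It fails at once if the box of cards is pushed more than 40 mm or tipped over (distance of box_of_cards from where it was at the start of the episode above 0.04 m or angle between box_of_cards's own z axis and vertical above 0.5 rad).
It fails at once if the small bottle is pushed more than 40 mm or tipped over (distance of small_bottle from where it was at the start of the episode above 0.04 m or angle between small_bottle's own z axis and vertical above 0.5 rad).
It fails at once if the jar is pushed more than 40 mm or tipped over (distance of jar from where it was at the start of the episode above 0.04 m or angle between jar's own z axis and vertical above 0.5 rad).
It fails at once if the big bottle is pushed more than 40 mm or tipped over (distance of big_bottle from where it was at the start of the episode above 0.04 m or angle between big_bottle's own z axis and vertical above 0.5 rad).
It fails at once if the carton is pushed more than 40 mm or tipped over (distance of carton from where it was at the start of the episode above 0.04 m or angle between carton's own z axis and vertical above 0.5 rad).
It also fails if it takes over 72 s, if anything falls off the work surface, if the arm or the gripper's body presses on something with over 40 N, if the wrist force passes 120 N, or if a joint passes its speed limit or range.

ROBOT

A 7-joint arm with a two-finger parallel gripper is mounted at the origin on a cart in front of the work surface, level with it; the furniture and walls round the work are solid. World frame = base frame: x ahead of the robot, y to its left, z up, the work surface at z = 0. Lengths are in m, angles in rad, forces in N, time in s.
With the tool pointing down it reaches from about 0.4 to 0.85 m from the base axis. Payload 10.4 kg.
Tool frame: the origin (TCP) lies at the very end of the fingers, on their centre line; the grasp point (between the pads) lies 19 mm behind it; z points along the fingers, y is the direction in which the jaws open and shut (so a half turn about z gives the same grasp; the last joint's range is limited). The gripper opens to 85 mm and grips with 20 to 120 N. Pads are 22 mm wide; open, the fingers measure 114 mm over their backs; the gripper's body (76 mm by 85 mm) begins 54 mm behind the grasp point. The pads swing forward as they close: fully open they stand 13 mm farther back than shut.
Start: joints at [1.197, 0.332, -0.065, 1.46, 0.022, 1.35, -0.088], TCP at [0.215, -0.587, 0.231] pointing down, gripper open.
Joint ranges: [-2.6, 2.6], [-0.5, 2.12], [-1.47, 1.34], [0.16, 2.42], [-1.27, 4.41], [0.06, 2.06], [-2.6, 2.6]. Speed limits (rad/s): [2.22, 2.22, 2.79, 2.79, 3.14, 3.14, 3.14].

INTERFACE

Orientations are given as a unit quaternion [x, y, z, w].
In Python, from workcell import get_obs, camera, camera_info, hand_in gives the robot as it stands.
- The arm moves only by the tool move_arm, never from a script. Its argument "moves" is a list of rows, each a list of 3 entries, a list of its own where there are three numbers: the shift along the tool's x, y, z in units of 25 mm (1.0 is 25 mm), then the turn, a rotation vector about the tool's x, y, z in degrees, then the opening, from 0 (shut) to 1 (fully open). A call has 1 to 5 rows; each row shifts and turns the commanded pose from where the row before left it, along the tool's axes as they then stand; what a row does not reach is not made up. A row lasts 1/8 s, in which the tool goes at most 62.5 mm and 10.7 degrees, less where a joint would pass 70% of its speed; a pose out of reach is approached as far as the arm can. A call is refused whole if a number of a shift passes 1 or a number of a turn 10.7, either way. A call with a gripper value outside its range is refused whole. The fingers move at their own pace and stop on an object; "squeeze" is the grip in N (left out, the last holds). Time passes only in rows, so rows that do not move let the fingers close. It gives the time, the measured TCP pose, the force and the opening at its end, in the units of the state.
- get_obs(): the state, without advancing time (a new reading comes with each control period).
- camera(name): name is "side" or "top"; returns the picture (480x640x3 uint8, red, green, blue); there is no depth.
- camera_info(name): a dict with "fx", "fy", "cx", "cy" (pixels), "origin" and "rotation" of the camera in the world. Camera axes: x right, y down, z forward; pixel columns grow to the right and rows downward; lengths in m; the calibration is good to about 2 mm. A picture is of the moment at which its call begins. camera_info takes no time and is no camera call.
- hand_in(): hands the job in, once; it reports no verdict.
The state is a dict: "clock": time; "joint_pos": joint angles; "joint_velocities": joint speeds; "tau": joint torques, N m; "position": TCP position; "ee_rot": TCP orientation; "ft_force": force on the tool from outside, world axes, zero at the start; "torque": the same for the moment, N m; "grip_width": opening from 0.0 (shut) to 1.0 (fully open).
Only numpy, scipy, OpenCV 4.12 (cv2) and the standard library are available. Lean on these libraries where they do the work, as an engineer would, in place of code of your own. Each camera call takes 0.05 s, during which the arm holds its last target. There are 200 camera calls.

## Working session

There is one attempt and no reset: what is moved stays moved. The work goes in short steps, Python scripts to look and compute and a tool call to move; the robot and the scene stay as the last step left them, time stands still between calls to the robot, and variables do not carry over. Pictures are saved under pics/ and viewed, about 8 in all and at most 12, crops included, and the job is handed in when it is done.

Besides the shell and the picture viewer there is one more tool, called after ">>>" as name(argument=value, ...), one argument or row to a line, values as JSON. move_arm: Moves the arm, as the interface text tells. Its arguments: {"type":"object","properties":{"moves":{"type":"array","items":{"type":"array"}},"squeeze":{"type":"number"}},"required":["moves"]}

```bash
mkdir -p pics
python3 - <<'E'
from workcell import *
import cv2
for n in("top","side"):
    cv2.imwrite(f"pics/{n}0.png",camera(n)[:,:,::-1]); print(n,camera_info(n))
print(get_obs())
E
```

```text
top {'fx': 593.8252532986291, 'fy': 593.8252532986291, 'cx': 309.7333806140257, 'cy': 249.6600511349686, 'origin': array([0.36590312, 0.03028217, 1.29141128]), 'rotation': array([-0.70558515,  0.70608332, -0.04587669,  0.0386171 ])}
side {'fx': 460.70833106028147, 'fy': 460.70833106028147, 'cx': 318.5568154493371, 'cy': 245.02511524083738, 'origin': array([0.04643176, 0.8100136 , 0.53958525]), 'rotation': array([-0.21772061,  0.82448631, -0.50134675,  0.14653156])}
{'clock': 0.1, 'joint_pos': array([ 1.19739142,  0.33280244, -0.06471017,  1.4608273 ,  0.02159449,
        1.34991757, -0.08849677]), 'joint_velocities': array([ 0.00072713, -0.00072921, -0.0005874 , -0.00255939,  0.000763  ,
        0.00015153,  0.00066743]), 'tau': array([ 1.47686547e-03, -6.26743054e+01,  4.94115357e-02, -3.92429388e+01,
        1.64625730e-02,  6.88529253e-03,  1.01687439e-05]), 'position': array([ 0.21467532, -0.58662444,  0.23061376]), 'ee_rot': array([ 9.84653557e-01,  1.74519271e-01, -1.33477533e-04, -6.15417112e-04]), 'ft_force': array([ 0.43153693, -0.66797857, -0.08924108]), 'torque': array([-0.00509068, -0.0079528 , -0.00471124]), 'grip_width': 0.9989389129797369}
```

View pics/top0.png

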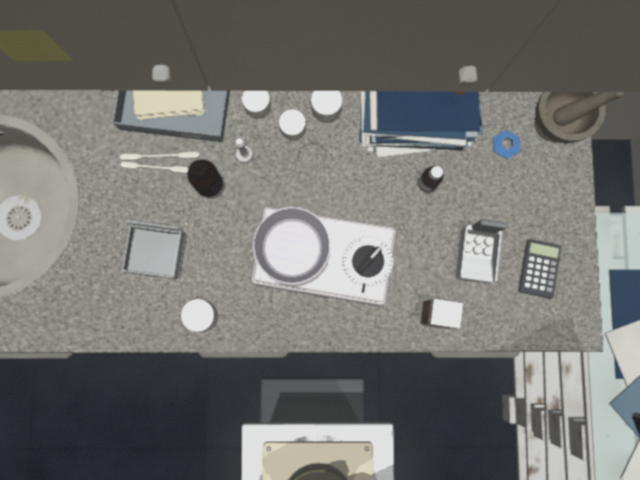

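View pics/side0.png

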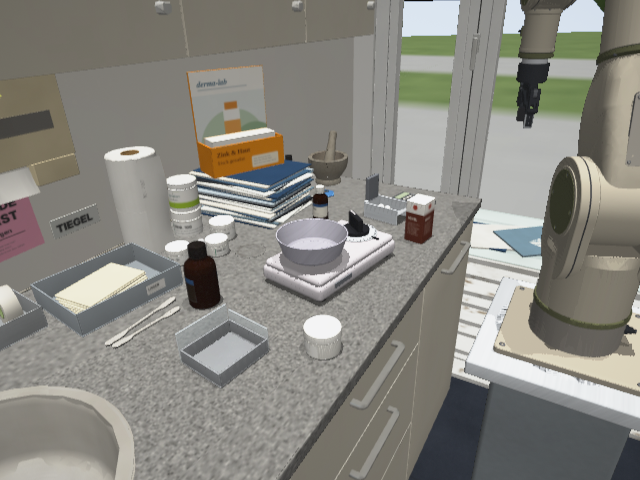

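The top view shows the scale at about (325,255), with the pan at (291,246) and the knob at (369,261). The knob pointer points to the upper right and the zero mark is at (364,288). The scoop is at (482,252) with its grip plate at (489,225) and its spout towards the robot. The carton is at (443,313). In the side view nothing hides these.

```bash
cat > h.py <<'E'
import numpy as np,cv2
from scipy.spatial.transform import Rotation as R
from workcell import *
def ray(n,uv):
    c=camera_info(n);d=np.array([(uv[0]-c['cx'])/c['fx'],(uv[1]-c['cy'])/c['fy'],1])
    return np.array(c['origin']),R.from_quat(c['rotation']).apply(d)
def onz(n,uv,z):
    o,d=ray(n,uv);return o+d*(z-o[2])/d[2]
def proj(n,p):
    c=camera_info(n);q=R.from_quat(c['rotation']).inv().apply(np.array(p)-c['origin'])
    return np.array([c['fx']*q[0]/q[2]+c['cx'],c['fy']*q[1]/q[2]+c['cy']])
E
python3 - <<'E'
from h import *
im=cv2.imread('pics/top0.png')
a=cv2.resize(im[205:330,235:515],None,fx=2.8,fy=2.8,interpolation=cv2.INTER_CUBIC);cv2.imwrite('pics/c1.png',a)
hsv=cv2.cvtColor(im,cv2.COLOR_BGR2HSV)
m=((hsv[...,2]>200)&(hsv[...,1]<40)).astype(np.uint8)
m[:200]=0
for c in cv2.findContours(m,0,2)[0]:
    if cv2.contourArea(c)>300: print(cv2.minAreaRect(c),cv2.contourArea(c))
m2=np.zeros_like(m);m2[205:305,245:400]=1
sc=max(cv2.findContours(m*m2,0,2)[0],key=cv2.contourArea)
b=cv2.boxPoints(cv2.minAreaRect(cv2.convexHull(sc)))
B=np.array([onz('top',p,.055) for p in b]);print(B.round(3),B.mean(0))
E
```

```text
((555.8261108398438, 461.87078857421875), (34.335941314697266, 12.75810432434082), 86.8201675415039) 304.0
((317.5, 452.0), (54.0, 149.0), 90.0) 3764.0
((551.8192749023438, 375.26849365234375), (45.038570404052734, 10.677377700805664), 86.53176879882812) 366.5
((611.4866943359375, 406.8009033203125), (136.2974853515625, 37.98236083984375), 86.18592071533203) 1844.5
((632.7144775390625, 352.19439697265625), (52.865379333496094, 33.603946685791016), 68.74949645996094) 1158.5
((446.5599670410156, 313.0799865722656), (28.849960327148438, 24.607316970825195), 8.130102157592773) 647.5
((197.0, 314.5), (31.0, 30.0), 90.0) 738.5
((478.4658203125, 256.7900695800781), (30.320302963256836, 44.341251373291016), 6.709836959838867) 971.5
((611.7507934570312, 276.51385498046875), (107.94465637207031, 24.18492889404297), 86.8201675415039) 1007.5
((292.0000305175781, 247.50001525878906), (53.03300857543945, 53.03300476074219), 45.0) 2223.0
((348.64825439453125, 259.4887390136719), (86.98522186279297, 75.6612777709961), 9.688786506652832) 4780.0
((633.0, 237.5), (59.0, 12.0), 90.0) 631.0
[[ 0.431  0.039  0.055]
 [ 0.588  0.012  0.055]
 [ 0.557 -0.169  0.055]
 [ 0.401 -0.139  0.055]] [ 0.49431323 -0.06405623  0.055     ]
```

View pics/c1.png

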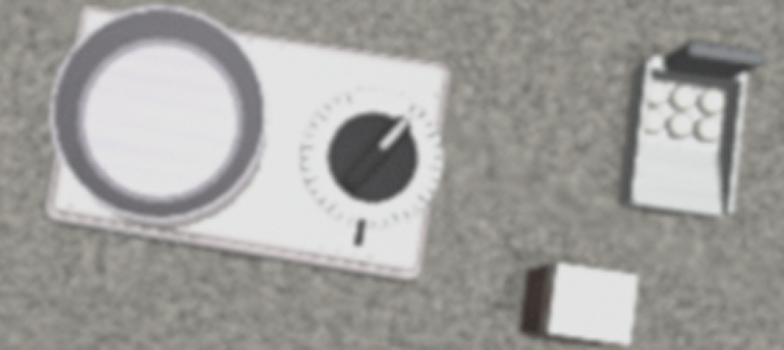

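The crop shows the scale corners at about (83,8), (450,65), (418,277) and (48,215), and the knob disc at (373,157). The bar runs from (352,187) to (410,115), pointing up-right, and the zero mark is at (360,232). The pan rim is centred at (159,111). The scoop's plate top runs (690,45)-(762,58) and its spout (630,205)-(725,213).

Run:
```python
from h import *
f=lambda u,v,z:onz('top',(u/2.8+235,v/2.8+205),z)
P=[f(83,8,.055),f(450,65,.055),f(418,277,.055),f(48,215,.055)]
c=np.mean(P,0);print('scale c',c.round(4))
for a,b in((3,0),(2,1)):
    d=P[a]-P[b];print('front->back yaw',np.degrees(np.arctan2(-d[1],-d[0])),np.linalg.norm(d))
for a,b in((1,0),(2,3)):
    d=P[b]-P[a];print('y yaw',np.degrees(np.arctan2(d[1],d[0]))-90,np.linalg.norm(d))
pan=f(159,111,.115);kn=f(373,157,.066);z0=f(360,232,.057)
print('pan',pan,'knob',kn,'zero',z0)
v=pan-kn;print('dist',np.hypot(*v[:2]),'yaw',np.degrees(np.arctan2(v[1],v[0]))-90)
d=kn-z0;print('zero yaw',np.degrees(np.arctan2(d[1],d[0])))
# bar line ends white line: 
a=f(383,147,.1015);b=f(409,116,.095);d=b-a;print('ptr dir',np.degrees(np.arctan2(d[1],d[0])),a,b)
print('plate top',f(690,45,.115),f(762,58,.115),f(690,45,.115)*.5+f(762,58,.115)*.5)
s=[f(630,205,.04),f(733,214,.04)];print('lip',s,(s[0]+s[1])/2)
print('carton top', f(592,303,.11))
im=cv2.imread('pics/side0.png')
cv2.imwrite('pics/s1.png',cv2.resize(im[165:265,280:480],None,fx=4,fy=4,interpolation=cv2.INTER_CUBIC))
for n,p in(('pl',(0.55,-.35,.115)),('k',np.r_[kn[:2],.1015])):print(n,proj('side',p))
```

```text
scale c [ 0.5029 -0.0128  0.055 ]
front->back yaw -9.011080240304727 0.15828709413720743
front->back yaw -9.539652949501011 0.16132350489628225
y yaw -8.925004008590463 0.2800188511119833
y yaw -9.547728751073151 0.27854251079275494
pan [0.51732815 0.05391599 0.115     ] knob [ 0.48925153 -0.10379132  0.066     ] zero [ 0.43418369 -0.09437815  0.057     ]
dist 0.1601870581459192 yaw -10.094600078893336
zero yaw -9.700261399367285
ptr dir -40.55987485147663 [ 0.49291574 -0.10721418  0.1015    ] [ 0.51624146 -0.12717842  0.095     ]
plate top [ 0.56516729 -0.32763687  0.115     ] [ 0.55572491 -0.37919331  0.115     ] [ 0.5604461  -0.35341509  0.115     ]
lip [array([ 0.45536303, -0.30057708,  0.04      ]), array([ 0.44850683, -0.37840243,  0.04      ])] [ 0.45193493 -0.33948975  0.04      ]
carton top [ 0.38086998 -0.25289005  0.11      ]
pl [375.76185737 176.20684006]
k [356.55980672 215.03267024]
```

View pics/s1.png

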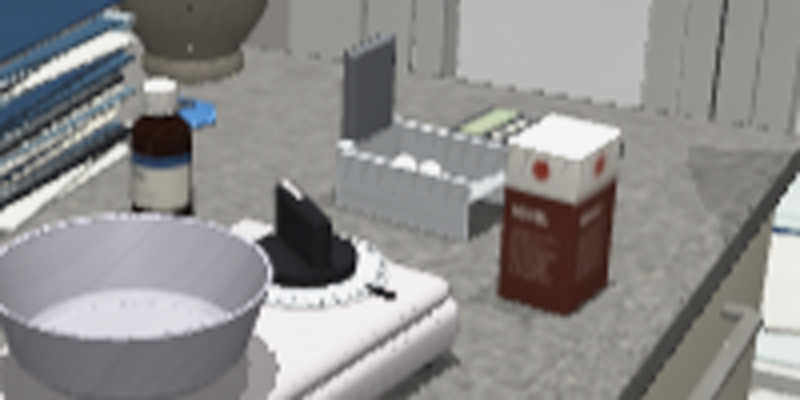

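Measured so far: the scale yaw is about -9.7°, the knob axis is at (0.489,-0.104) and the pointer direction is about -41°, so the knob stands near +2.6 rad. The pan is at (0.517,0.054). The scoop yaw is about -7.5° and its plate is at about (0.560,-0.353). I'll go to the knob first.

>>> move_arm(
  moves=[
    [[1,-0.85,0],[0,0,0],1],
    [[1,-0.85,0],[0,0,0],1],
    [[1,-0.85,0],[0,0,0],1],
    [[1,-0.85,0],[0,0,0],1],
    [[1,-0.85,0],[0,0,0],1],
  ],
)

```text
clock: 0.72
position: [0.296, -0.4431, 0.231]
ee_rot: [0.985, 0.175, -0.0, -0.0]
ft_force: [0.6, 0.2, -0.1]
grip_width: 1.001
```

>>> move_arm(
  moves=[
    [[1,-0.85,0],[0,0,0],1],
    [[1,-0.85,0],[0,0,0],1],
    [[1,-0.85,0],[0,0,0],1],
    [[1,-0.85,0],[0,0,0],1],
    [[1,-0.85,0],[0,0,0],1],
  ],
)

```text
clock: 1.35
position: [0.3768, -0.3004, 0.2311]
ee_rot: [0.985, 0.174, -0.0, -0.0]
ft_force: [0.3, 0.5, 0.5]
grip_width: 1.002
```

>>> move_arm(
  moves=[
    [[1,-0.85,0],[0,0,0],1],
    [[1,-0.85,0],[0,0,0],1],
    [[1,-0.85,0],[0,0,0],1],
    [[1,-0.85,0],[0,0,0],1],
    [[1,-0.85,0],[0,0,0],1],
  ],
)

```text
clock: 1.98
position: [0.4576, -0.1577, 0.2311]
ee_rot: [0.985, 0.174, -0.0, -0.0]
ft_force: [-0.0, -0.8, -0.4]
grip_width: 1.002
```

>>> move_arm(
  moves=[
    [[0.96,-0.79,0],[0,0,0],1],
    [[0.96,-0.79,0],[0,0,0],1],
    [[0,0,0.3],[0,0,-10.7],1],
    [[0,0,0.3],[0,0,-10.7],1],
    [[0,0,0.3],[0,0,-10.7],1],
  ],
)

```text
clock: 2.6
position: [0.4887, -0.105, 0.2083]
ee_rot: [0.897, 0.443, -0.0, -0.0]
ft_force: [0.2, -0.4, -0.4]
grip_width: 1.002
```

>>> move_arm(
  moves=[
    [[0,0,0.3],[0,0,-10.7],1],
    [[0,0,0.3],[0,0,-10.7],1],
    [[0,0,0.3],[0,0,-10.7],1],
    [[0,0,0.3],[0,0,-10.7],1],
    [[0,0,0.3],[0,0,-10.7],1],
  ],
)

```text
clock: 3.22
position: [0.4887, -0.1051, 0.1708]
ee_rot: [0.601, 0.799, -0.0, -0.0]
ft_force: [-0.8, -0.1, -0.6]
grip_width: 1.001
```

>>> move_arm(
  moves=[
    [[0,0,0.3],[0,0,-10.7],1],
    [[0,0,0.3],[0,0,-10.7],1],
    [[0,0,0.3],[0,0,-10.7],1],
    [[0,0,0.3],[0,0,-1.3],1],
    [[0,0,0],[0,0,0],1],
  ],
)

```text
clock: 3.85
position: [0.4885, -0.1051, 0.1407]
ee_rot: [0.351, 0.936, -0.0, -0.001]
ft_force: [-0.5, 0.0, 0.2]
grip_width: 1.004
```

Run:
```python
from h import *
o=get_obs();print(o['position'],o['joint_pos'].round(3),R.from_quat(o['ee_rot']).as_matrix()[:,0])
im=camera('side')[:,:,::-1];im2=camera('top')[:,:,::-1]
a=cv2.resize(im[150:270,270:430],None,fx=4,fy=4);b=cv2.resize(im2[200:320,330:410],None,fx=4,fy=4)
cv2.imwrite('pics/k1.png',cv2.resize(np.hstack([a,b]),None,fx=.8,fy=.8))
```

```text
[ 0.48845681 -0.105145    0.14067249] [ 0.738  0.193 -0.672  1.87   0.132  1.125  0.871] [-0.75346642  0.65748547  0.00109964]
```

View pics/k1.png

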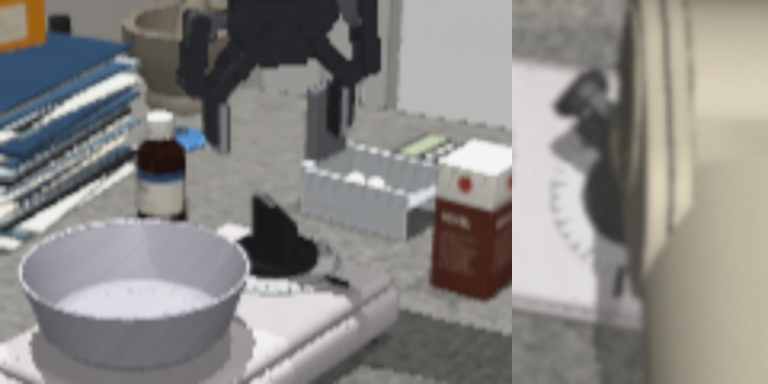

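The fingers straddle the bar: bar top at about (260,200) in the side crop, fingers at (215,130) and (340,120). Next I descend, grip and turn the knob by 149° clockwise.

>>> move_arm(
  moves=[
    [[0.02,0.02,0.66],[0,0,0],1],
    [[0,0,0.66],[0,0,0],1],
    [[0,0,0.66],[0,0,0],1],
    [[0,0,0.66],[0,0,0],0.5],
    [[0,0,0],[0,0,0],0],
  ],
  squeeze=30,
)

```text
clock: 4.58
position: [0.4879, -0.1042, 0.0737]
ee_rot: [0.349, 0.937, 0.0, -0.001]
ft_force: [-0.7, 0.1, -0.8]
grip_width: 0.607
```

>>> move_arm(
  moves=[
    [[0,0,0],[0,0,0],0],
    [[0,0,0],[0,0,0],0],
    [[0,0,0],[0,0,0],0],
    [[0,0,0],[0,0,0],0],
  ],
)

```text
clock: 5.08
position: [0.49, -0.1037, 0.0761]
ee_rot: [0.349, 0.937, 0.001, 0.001]
ft_force: [3.6, 4.3, -0.4]
grip_width: 0.157
```

Run:
```python
from h import *
o=get_obs();print(o)
```

```text
{'clock': 5.075, 'joint_pos': array([ 0.708432  ,  0.27927025, -0.6571121 ,  1.93126023,  0.20172081,
        0.99403213,  0.81730683]), 'joint_velocities': array([-0.00027807,  0.00055962,  0.00015502, -0.00114292, -0.00019778,
       -0.0008695 , -0.00036236]), 'tau': array([  2.2893358 , -45.41568518,  -3.25935848, -31.05247378,
         0.98780304,   1.0468227 ,   0.05469137]), 'position': array([ 0.48999684, -0.10374285,  0.07613417]), 'ee_rot': array([3.49076038e-01, 9.37093606e-01, 5.50572077e-04, 1.09119170e-03]), 'ft_force': array([ 3.63311814,  4.29587779, -0.39910212]), 'torque': array([ 0.68754261, -0.5549721 , -0.02498628]), 'grip_width': 0.15707289202426186}
```

>>> move_arm(
  moves=[
    [[0,0,0],[0,0,10.6],0],
    [[0,0,0],[0,0,10.6],0],
    [[0,0,0],[0,0,10.6],0],
    [[0,0,0],[0,0,10.6],0],
    [[0,0,0],[0,0,10.6],0],
  ],
)

```text
clock: 5.7
position: [0.4907, -0.1034, 0.0762]
ee_rot: [0.732, 0.681, 0.002, 0.001]
ft_force: [7.6, 4.2, -3.5]
grip_width: 0.156
```

>>> move_arm(
  moves=[
    [[0,0,0],[0,0,10.6],0],
    [[0,0,0],[0,0,10.6],0],
    [[0,0,0],[0,0,10.6],0],
    [[0,0,0],[0,0,10.6],0],
    [[0,0,0],[0,0,10.6],0],
  ],
)

```text
clock: 6.32
position: [0.4914, -0.1037, 0.0762]
ee_rot: [0.959, 0.282, 0.003, 0.001]
ft_force: [12.9, 3.0, -7.9]
grip_width: 0.16
```

>>> move_arm(
  moves=[
    [[0,0,0],[0,0,10.6],0],
    [[0,0,0],[0,0,10.6],0],
    [[0,0,0],[0,0,10.6],0],
    [[0,0,0],[0,0,10.4],0],
    [[0,0,0],[0,0,0],0],
  ],
)

```text
clock: 6.95
position: [0.4916, -0.1043, 0.0762]
ee_rot: [0.997, -0.081, 0.003, -0.0]
ft_force: [13.0, 0.6, -8.1]
grip_width: 0.157
```

Run:
```python
from h import *
o=get_obs();print(o['position'],o['ft_force'],o['torque'],o['joint_pos'].round(3));x=R.from_quat(o['ee_rot']).as_matrix()[:,0];print(x,np.degrees(np.arctan2(x[1],x[0])))
```

```text
[ 0.49164308 -0.1042707   0.07622218] [12.9907379   0.57956558 -8.12877767] [ 0.35816799 -2.60192033 -0.03782887] [ 0.406  0.232 -0.317  1.945  0.086  0.972 -1.683]
[ 0.98701724 -0.16050105  0.00603246] -9.236149571231888
```

>>> move_arm(
  moves=[
    [[0,0,0],[0,0,0],1],
    [[0,0,0],[0,0,0],1],
    [[0,0,0],[0,0,0],1],
    [[0,0,0],[0,0,0],1],
    [[0,0,-0.5],[0,0,0],1],
  ],
)

```text
clock: 7.58
position: [0.4881, -0.1044, 0.0875]
ee_rot: [0.997, -0.079, -0.001, -0.0]
ft_force: [0.0, 0.1, 0.4]
grip_width: 0.999
```

>>> move_arm(
  moves=[
    [[0,0,-1],[0,0,0],1],
    [[0,0,-1],[0,0,0],1],
    [[0,0,-1],[0,0,0],1],
    [[0,0,-1],[0,0,0],1],
    [[0,0,-1],[0,0,0],1],
  ],
)

```text
clock: 8.2
position: [0.4889, -0.1044, 0.2146]
ee_rot: [0.997, -0.079, 0.0, 0.0]
ft_force: [0.6, -0.5, -0.2]
grip_width: 0.998
```

Run:
```python
from h import *
o=get_obs();p=o['position'];M=R.from_quat(o['ee_rot']).as_matrix();print(p,o['joint_pos'].round(3));
print(M.T@(np.array([.56,-.354,p[2]])-p)/.025)
im=camera('side')[:,:,::-1];im2=camera('top')[:,:,::-1]
a=cv2.resize(im[150:270,270:430],None,fx=4,fy=4);b=cv2.resize(im2[200:320,330:410],None,fx=4,fy=4)
cv2.imwrite('pics/k2.png',cv2.resize(np.hstack([a,b]),None,fx=.8,fy=.8))
```

```text
[ 0.48888135 -0.10438434  0.21464516] [ 0.424  0.085 -0.32   1.794  0.028  1.266 -1.633]
[4.38707444e+00 9.40951097e+00 5.33414151e-03]
```

View pics/k2.png

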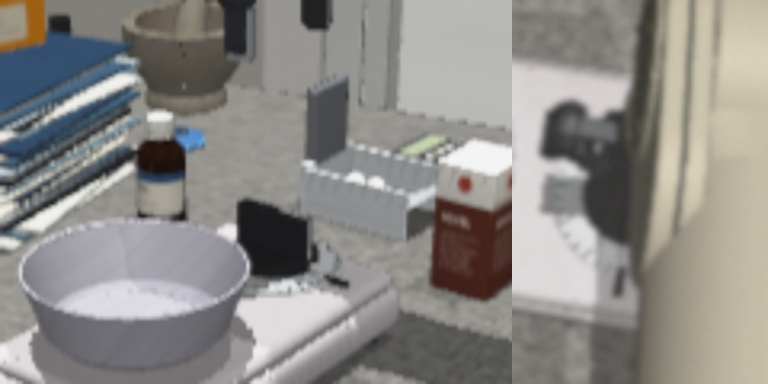

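The knob has turned. In the side crop the bar now runs from (240,230) to (305,245), towards the front mark near (340,280). I'll check it precisely from the top once the arm is clear, on the way to the scoop.

>>> move_arm(
  moves=[
    [[0.44,0.94,0],[0,0,0],1],
    [[0.44,0.94,0],[0,0,0],1],
    [[0.44,0.94,0],[0,0,0],1],
    [[0.44,0.94,0],[0,0,0],1],
    [[0.44,0.94,0],[0,0,0],1],
  ],
)

```text
clock: 8.93
position: [0.5246, -0.2298, 0.2126]
ee_rot: [0.997, -0.079, -0.0, -0.0]
ft_force: [0.6, 0.7, -0.0]
grip_width: 1.003
```

>>> move_arm(
  moves=[
    [[0.44,0.94,0],[0,0,0],1],
    [[0.44,0.94,0],[0,0,0],1],
    [[0.44,0.94,0],[0,0,0],1],
    [[0.44,0.94,0],[0,0,0],1],
    [[0.44,0.94,0],[0,0,0],1],
  ],
)

```text
clock: 9.55
position: [0.5603, -0.3545, 0.2126]
ee_rot: [0.997, -0.079, -0.0, -0.0]
ft_force: [0.1, 0.4, -0.1]
grip_width: 0.999
```

>>> move_arm(
  moves=[
    [[0,0,0],[0,0,-10.2],1],
    [[0,0,0],[0,0,-10.2],1],
    [[0,0,0],[0,0,-10.2],1],
    [[0,0,0],[0,0,-10.2],1],
    [[0,0,0],[0,0,-10.2],1],
  ],
)

```text
clock: 10.18
position: [0.5601, -0.3537, 0.2125]
ee_rot: [0.933, 0.36, -0.0, -0.0]
ft_force: [0.6, -0.5, -0.5]
grip_width: 1.0
```

>>> move_arm(
  moves=[
    [[0,0,0],[0,0,-10.2],1],
    [[0,0,0],[0,0,-10.2],1],
    [[0,0,0],[0,0,-10.2],1],
    [[0,0,0],[0,0,-10.2],1],
    [[0,0,0],[0,0,0],1],
  ],
)

```text
clock: 10.8
position: [0.5601, -0.3539, 0.2126]
ee_rot: [0.751, 0.66, 0.0, -0.0]
ft_force: [0.5, 0.1, 0.3]
grip_width: 1.002
```

Run:
```python
from h import *
o=get_obs();print(o['position'],o['joint_pos'].round(3),R.from_quat(o['ee_rot']).as_matrix()[:,0])
im=camera('side')[:,:,::-1];im2=camera('top')[:,:,::-1]
cv2.imwrite('pics/side2.png',im);cv2.imwrite('pics/top2.png',im2)
a=cv2.resize(im[150:250,340:420],None,fx=5,fy=5,interpolation=cv2.INTER_CUBIC);b=cv2.resize(im2[220:300,340:400],None,fx=6.25,fy=6.25,interpolation=cv2.INTER_CUBIC)
cv2.imwrite('pics/k3.png',np.hstack([a,b]) if a.shape[0]==b.shape[0] else np.hstack([a,cv2.resize(b,(375,500))]))
```

```text
[ 0.56008705 -0.35388557  0.21257573] [ 0.792  0.457 -0.417  1.358  0.183  1.364  0.248] [1.28279533e-01 9.91737982e-01 3.70341801e-04]
```

View pics/k3.png

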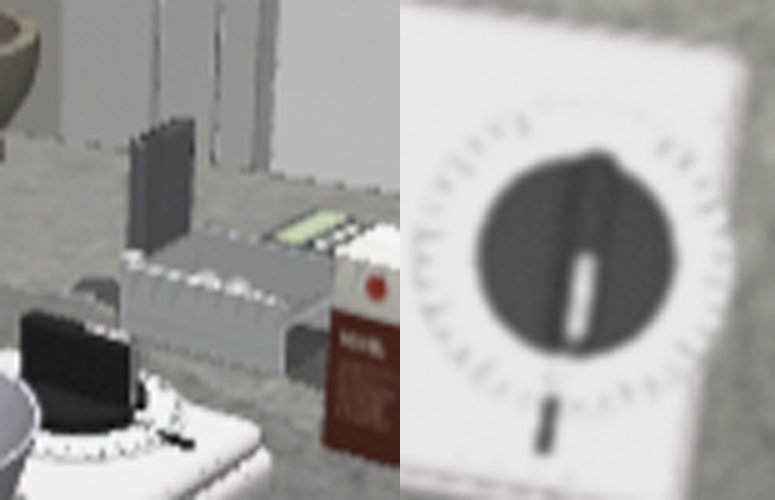

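In the top crop the white line runs (588,258)-(575,340) and the zero mark (551,400)-(543,452), so they agree to about 1°. In the side crop the plate top has its left corner at (130,140) and its right corner at (193,118).

Run:
```python
from h import *
t=lambda u,v,z:onz('top',(u/6.25-400/6.25+340,v/6.25+220),z)
d=t(588,258,.1015)-t(575,340,.1015);print('line',np.degrees(np.arctan2(d[1],d[0])))
s=lambda u,v,z:onz('side',(u/5+340,v/5+150),z)
A=s(130,140,.115);B=s(193,118,.115);print(A,B,(A+B)/2)
# spout-end wall corner near side (284,330 top ->) bottom corner (284,372) at z=0
print('wall bottom front',s(284,373,0),'back left',s(122,343,0))
c=np.array([.56,-.3534,.115]);Rz=R.from_euler('z',-7.5,degrees=True)
for x,y in((6,28),(-6,28),(-6,-28)):
    q=proj('side',c+Rz.apply([x/1e3,y/1e3,0]));print((q-[340,150])*5)
```

```text
line -9.72646784455017
[ 0.56806244 -0.32352041  0.115     ] [ 0.55225234 -0.3749539   0.115     ] [ 0.56015739 -0.34923716  0.115     ]
wall bottom front [ 0.46241622 -0.30650506  0.        ] back left [ 0.56033721 -0.30258334  0.        ]
[129.71428238 138.10520814]
[147.7881243  141.98342263]
[199.76800452 115.78746782]
```

The knob stands at zero: line direction -9.73° against the scale's -9.7°. The plate centre is confirmed near (0.560,-0.351). I'll descend, grip and lift, and check with a fitted arm model whether the pour pose is reachable.

>>> move_arm(
  moves=[
    [[0.1,0,0.96],[0,0,0],1],
    [[0,0,0.96],[0,0,0],1],
    [[0,0,0.96],[0,0,0],1],
    [[0,0,0.96],[0,0,0],1],
    [[0,0,0.96],[0,0,0],1],
  ],
  squeeze=60,
)

```text
clock: 11.52
position: [0.5606, -0.3514, 0.0921]
ee_rot: [0.752, 0.659, -0.0, 0.0]
ft_force: [0.1, 0.0, 0.4]
grip_width: 1.001
```

>>> move_arm(
  moves=[
    [[0,0,0.96],[0,0,0],1],
    [[0,0,0],[0,0,0],0.5],
    [[0,0,0],[0,0,0],0.2],
    [[0,0,0],[0,0,0],0],
    [[0,0,0],[0,0,0],0],
  ],
)

```text
clock: 12.15
position: [0.5611, -0.3517, 0.0698]
ee_rot: [0.751, 0.66, 0.0, 0.001]
ft_force: [8.3, 0.0, 1.5]
grip_width: 0.149
```

>>> move_arm(
  moves=[
    [[0,0,0],[0,0,0],0],
    [[0,0,0],[0,0,0],0],
    [[0,0,0],[0,0,0],0],
  ],
)

```text
clock: 12.52
position: [0.5612, -0.3517, 0.0698]
ee_rot: [0.751, 0.661, 0.0, 0.001]
ft_force: [-0.3, 1.0, 6.1]
grip_width: 0.135
```

```bash
cat > kin.py <<'E'
from h import *
from scipy.optimize import least_squares
o=get_obs()
Q=np.array([[1.19739,.33280,-.06471,1.46083,.02159,1.34992,-.0885],[.738,.193,-.672,1.87,.132,1.125,.871],[.424,.085,-.32,1.794,.028,1.266,-1.633],[.792,.457,-.417,1.358,.183,1.364,.248],o['joint_pos']])
P=np.array([[.21468,-.58662,.23061],[.48846,-.10515,.14067],[.48888,-.10438,.21465],[.56009,-.35389,.21258],o['position']])
X=np.array([[.939,.343,0],[-.7535,.6575,0],[.9875,-.1563,0],[.128,.9917,0],R.from_quat(o['ee_rot']).as_matrix()[:,0]])
def fk(q,L,s):
    M=R.identity();p=np.array([L[5],0,L[0]])
    for i,a in enumerate('zyzyzyz'):
        M=M*R.from_euler(a,s[i]*q[i])
        if i==2:p=p+M.apply([L[3],0,L[1]])
        if i==4:p=p+M.apply([L[4],0,L[2]])
    return p+M.apply([L[7],0,L[6]]),M
def fit():
    best=None
    import itertools
    for s1,s3,s5 in itertools.product((-1,1),repeat=3):
        s=[s1,1,s3,1,s5,1,1]
        f=lambda L:np.ravel([fk(q,L,s)[0]-p for q,p in zip(Q,P)])
        r=least_squares(f,[.35,.4,.4,0,0,0,.2,0])
        if best is None or r.cost<best[0]:best=(r.cost,s,r.x)
    return best
E
python3 - <<'E'
from kin import *
print(o['position'],o['grip_width'],o['ft_force'],o['torque'],o['ee_rot'].round(4))
b=fit();print(b)
for q,x in zip(Q,X):
    M=fk(q,b[2],b[1])[1].as_matrix();print(M[:,0].round(2),M[:,2].round(2),x.round(2))
E
```

```text
[ 0.56123689 -0.35167776  0.06984261] 0.13458088666404686 [-0.27536917  0.98847483  6.08890527] [ 0.09821137  0.03715806 -0.07143353] [7.507e-01 6.606e-01 3.000e-04 8.000e-04]
(np.float64(0.0006250503704605464), [-1, 1, -1, 1, 1, 1, 1], array([-0.21486518,  0.48713572,  0.5086729 ,  0.00189078, -0.0139836 ,
       -0.0346572 , -0.0869658 ,  0.01961063]))
[-0.5   0.87 -0.  ] [ 0.04  0.02 -1.  ] [0.94 0.34 0.  ]
[-0.54  0.82  0.19] [ 0.02  0.24 -0.97] [-0.75  0.66  0.  ]
[-0.05 -1.   -0.05] [ 0.01  0.05 -1.  ] [ 0.99 -0.16  0.  ]
[-0.77  0.63  0.1 ] [ 0.14  0.32 -0.94] [0.13 0.99 0.  ]
[-0.74  0.66  0.12] [ 0.18  0.37 -0.91] [ 0.13  0.99 -0.  ]
```

Run:
```python
from kin import *
import itertools
best=None
for s in itertools.product((-1,1),repeat=5):
    s=[s[0],1,s[1],s[2],s[3],1,s[4]]
    e=sum(np.linalg.norm(fk(q,np.zeros(8),s)[1].as_matrix()[:,2]-[0,0,-1]) for q in Q)
    if best is None or e<best[0]-1e-6: best=(e,s)
print(best);s=best[1]
for L6 in(.2,.28,.36):
    f=lambda v:np.ravel([fk(q,np.r_[v[:6],L6,v[6]],s)[0]-p for q,p in zip(Q,P)])
    r=least_squares(f,[.2,.4,.4,0,0,0,0]);L=np.r_[r.x[:6],L6,r.x[6]]
    print(L.round(3),r.cost)
    lo=np.array([-2.6,-.5,-1.47,.16,-1.27,.06,-2.6])+.02;hi=np.array([2.6,2.12,1.34,2.42,4.41,2.06,2.6])-.02
    for tilt in (0,30,58):
      for yaw in (-7.5,-40,20):
        Rs=R.from_euler('z',yaw,degrees=True)*R.from_euler('y',-tilt,degrees=True)
        lip=np.array([.517,.054,.145])+R.from_euler('z',yaw,degrees=True).apply([.02,0,0])
        tcp=lip+Rs.apply([.107,0,.037])
        z=-Rs.as_matrix()[:,2]
        g=lambda q:(lambda pm:np.r_[pm[0]-tcp,.3*(pm[1].as_matrix()[:,2]-z)])(fk(q,L,s))
        c=min((least_squares(g,np.clip(q0,lo+.01,hi-.01),bounds=(lo,hi)) for q0 in (Q[2],Q[3],Q[1],np.array([.1,-.3,0,2.2,0,.5,0]))),key=lambda r:r.cost)
        print(L6,tilt,yaw,c.cost.round(6),c.x.round(2))
```

```text
(np.float64(0.0066019779784883105), [-1, 1, -1, 1, -1, 1, -1])
[ 0.027  0.515  0.492  0.012 -0.03  -0.053  0.2    0.007] 0.0017852705534598988
0.2 0 -7.5 0.0 [ 0.32  0.47 -0.54  1.43  0.24  1.31  0.08]
0.2 0 -40 0.0 [ 0.41  0.38 -0.49  1.54  0.19  1.27  2.58]
0.2 0 20 0.0 [ 0.11  0.43 -0.33  1.45  0.14  1.29 -1.69]
0.2 30 -7.5 0.0 [-0.02  0.17 -0.08  1.72  0.18  0.75 -0.5 ]
0.2 30 -40 0.0 [ 0.35  0.19 -0.49  1.71  0.58  0.96 -0.18]
0.2 30 20 0.0 [ 0.22  0.17 -0.36  1.73 -0.08  0.74 -0.61]
0.2 58 -7.5 0.0 [-0.81 -0.05  0.7   2.01  0.95  0.27 -2.26]
0.2 58 -40 0.0 [ 0.14  0.06 -0.39  1.91  1.19  0.85  0.21]
0.2 58 20 0.0 [-0.18 -0.03  0.11  2.   -0.95  0.29 -0.1 ]
[ 0.107  0.514  0.492  0.012 -0.03  -0.053  0.28   0.007] 0.001786654705644583
0.28 0 -7.5 0.0 [ 0.19  0.43 -0.32  1.45  0.14  1.29 -1.64]
0.28 0 -40 0.0 [ 0.29  0.37 -0.31  1.53  0.11  1.26 -1.66]
0.28 0 20 0.0 [ 0.34  0.5  -0.7   1.43  0.33  1.32  0.74]
0.28 30 -7.5 0.0 [-0.01  0.1  -0.09  1.82  0.19  0.72 -0.6 ]
0.28 30 -40 0.0 [ 0.2   0.13 -0.36  1.79  0.54  0.94 -0.55]
0.28 30 20 0.0 [ 0.59  0.11 -0.71  1.85 -0.08  0.7  -1.93]
0.28 58 -7.5 0.0 [ 0.52 -0.17 -0.61  2.18  0.87  0.17 -0.47]
0.28 58 -40 0.0 [ 0.29  0.01 -0.63  2.05  1.23  0.89  1.8 ]
0.28 58 20 0.0 [ 0.4  -0.13 -0.4   2.15 -1.25  0.34  1.13]
[ 0.187  0.514  0.492  0.012 -0.03  -0.054  0.36   0.007] 0.0017880903525038122
0.36 0 -7.5 0.0 [ 0.31  0.46 -0.53  1.44  0.23  1.3   0.96]
0.36 0 -40 0.0 [ 0.43  0.38 -0.52  1.54  0.19  1.27  2.53]
0.36 0 20 0.0 [ 0.33  0.5  -0.69  1.43  0.32  1.32  0.76]
0.36 30 -7.5 0.0 [ 0.55  0.02 -0.69  1.95  0.23  0.68  2.15]
0.36 30 -40 0.0 [ 0.5   0.11 -0.73  1.85  0.61  0.95 -0.36]
0.36 30 20 0.0 [ 0.6   0.04 -0.67  1.92 -0.18  0.69 -0.54]
0.36 58 -7.5 0.0 [ 0.01 -0.23 -0.18  2.32  1.3   0.23 -0.83]
0.36 58 -40 0.0 [ 0.45 -0.02 -0.91  2.16  1.23  0.95  2.27]
0.36 58 20 0.0 [-0.4  -0.24  0.37  2.32 -1.24  0.23  0.86]
```

The model shows the wrist close to singular at a pour yaw of -7.5°, with comfortable margins at a yaw of -40°, so I'll pour at -40°. Lifting and travelling now.

>>> move_arm(
  moves=[
    [[0,0,-0.2],[0,0,0],0],
    [[0,0,-0.5],[0,0,0],0],
    [[0,0,-0.8],[0,0,0],0],
    [[0,0,-1],[0,0,0],0],
    [[0,0,-1],[0,0,0],0],
  ],
  squeeze=80,
)

```text
clock: 13.15
position: [0.5608, -0.3515, 0.1586]
ee_rot: [0.751, 0.661, 0.0, 0.001]
ft_force: [0.5, 0.1, -2.4]
grip_width: 0.131
```

>>> move_arm(
  moves=[
    [[0,0,-1],[0,0,0],0],
    [[0,0,-1],[0,0,0],0],
    [[0,0,-0.8],[0,0,0],0],
    [[0.3,0,-0.4],[0,0,0],0],
    [[0.6,0,0],[0,0,0],0],
  ],
)

```text
clock: 13.78
position: [0.5636, -0.3287, 0.2367]
ee_rot: [0.751, 0.66, 0.0, 0.0]
ft_force: [0.6, -1.0, -2.7]
grip_width: 0.131
```

>>> move_arm(
  moves=[
    [[0.9,0.05,0],[0,0,0],0],
    [[0.9,0.05,0],[0,0,0],0],
    [[0.9,0.05,0],[0,0,0],0],
    [[0.9,0.05,0],[0,0,0],0],
    [[0.9,0.05,0],[0,0,0],0],
  ],
)

```text
clock: 14.4
position: [0.5843, -0.2167, 0.2363]
ee_rot: [0.751, 0.661, -0.0, 0.0]
ft_force: [0.1, -1.3, -2.6]
grip_width: 0.129
```

>>> move_arm(
  moves=[
    [[0.9,0.05,0],[0,0,0],0],
    [[0.9,0.05,0],[0,0,0],0],
    [[0.9,0.05,0],[0,0,0],0],
    [[0.9,0.05,0],[0,0,0],0],
    [[0.9,0.05,0],[0,0,0],0],
  ],
)

```text
clock: 15.02
position: [0.6046, -0.106, 0.2363]
ee_rot: [0.751, 0.661, -0.0, 0.0]
ft_force: [0.6, 0.2, -2.0]
grip_width: 0.13
```

>>> move_arm(
  moves=[
    [[0.9,0.05,0],[0,0,2],0],
    [[0.9,0.05,0],[0,0,4],0],
    [[0.5,0,0],[0,0,6],0],
    [[0.3,0,0],[0,0,7],0],
    [[0.2,0,0],[0,0,7],0],
  ],
)

```text
clock: 15.65
position: [0.6211, -0.0383, 0.2363]
ee_rot: [0.881, 0.473, 0.0, -0.0]
ft_force: [-0.0, -0.2, -2.0]
grip_width: 0.128
```

>>> move_arm(
  moves=[
    [[0,0,0],[0,0,4.5],0],
    [[0,0,0],[0,0,2],0],
    [[0,0,0],[0,0,0],0],
  ],
)

```text
clock: 16.02
position: [0.621, -0.0394, 0.2363]
ee_rot: [0.905, 0.425, -0.0, 0.0]
ft_force: [-0.1, -0.7, -2.0]
grip_width: 0.127
```

Run:
```python
from h import *
o=get_obs();p=o['position'];M=R.from_quat(o['ee_rot']).as_matrix();print(p,M.round(3),o['grip_width'],o['joint_pos'].round(2))
lip=p+M@[0,-.107,.037];print('lip',lip,'want .534 .040; tool units',M.T@(np.array([.534,.040,.16])-lip)/.025)
for k in(('top',camera('top'),230,350,240,440),('side',camera('side'),130,290,220,440)):
    im=k[1][k[2]:k[3],k[4]:k[5],::-1];cv2.imwrite(f'pics/p_{k[0]}.png',cv2.resize(im,None,fx=3.2,fy=3.2))
a=cv2.imread('pics/p_side.png');b=cv2.imread('pics/p_top.png');W=704
b=cv2.copyMakeBorder(b,0,0,0,704-640,cv2.BORDER_CONSTANT)
cv2.imwrite('pics/p1.png',cv2.resize(np.vstack([a,b]),None,fx=.66,fy=.66))
```

```text
[ 0.62102201 -0.03935213  0.23631984] [[ 0.639  0.769  0.   ]
 [ 0.769 -0.639 -0.   ]
 [-0.     0.    -1.   ]] 0.12739513611970493 [ 0.36  0.36 -0.48  1.44  0.17  1.38 -0.82]
lip [0.53876384 0.02906764 0.1993019 ] want .534 .040; tool units [ 0.21446799 -0.42640842  1.57198582]
```

View pics/p1.png

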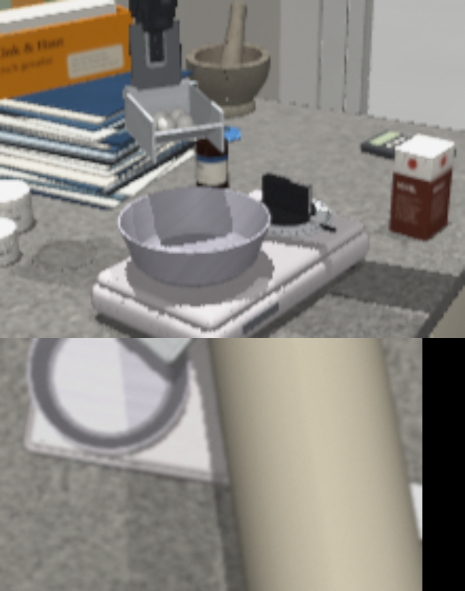

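The scoop is held level above the pan's right-back rim with the pellets inside: tray at (175,110) in the side part, spout corner at (185,375) in the top part. I'll shift, lower and start tipping about the lip.

>>> move_arm(
  moves=[
    [[0.1,-0.2,0.78],[0,0,0],0],
    [[0.1,-0.2,0.78],[0,0,0],0],
    [[0,-0.25,-0.58],[-8,0,0],0],
    [[0,-0.25,-0.58],[-8,0,0],0],
    [[0,-0.25,-0.58],[-8,0,0],0],
  ],
)

```text
clock: 16.75
position: [0.5978, -0.0133, 0.2386]
ee_rot: [0.885, 0.415, 0.09, 0.19]
ft_force: [-0.7, -0.9, -1.0]
grip_width: 0.131
```

>>> move_arm(
  moves=[
    [[0,-0.25,-0.58],[-8,0,0],0],
    [[0,-0.25,0.41],[0,0,0],0],
    [[0,0,0],[0,0,0],0],
  ],
)

```text
clock: 17.12
position: [0.5884, -0.007, 0.235]
ee_rot: [0.871, 0.408, 0.116, 0.249]
ft_force: [0.7, -0.0, -2.7]
grip_width: 0.13
```

Run:
```python
from h import *
o=get_obs();p=o['position'];M=R.from_quat(o['ee_rot']).as_matrix();print(p,M.round(3),o['grip_width'],o['joint_pos'].round(2),o['ft_force'])
lip=p+M@[0,-.107,.037];print('lip',lip,'tilt',np.degrees(np.arccos(-M[2,2])))
cv2.imwrite('pics/p2.png',cv2.resize(camera('side')[130:290,220:440,::-1],None,fx=2.5,fy=2.5))
```

```text
[ 0.5883951  -0.00701728  0.23501381] [[ 0.64   0.653  0.404]
 [ 0.768 -0.543 -0.339]
 [-0.002  0.528 -0.849]] 0.12969523727409832 [ 0.18  0.04 -0.53  1.91  0.6   0.98 -1.32] [ 0.65780562 -0.02400533 -2.73126252]
lip [0.53350058 0.03855148 0.14710431] tilt 31.863831692201657
```

View pics/p2.png

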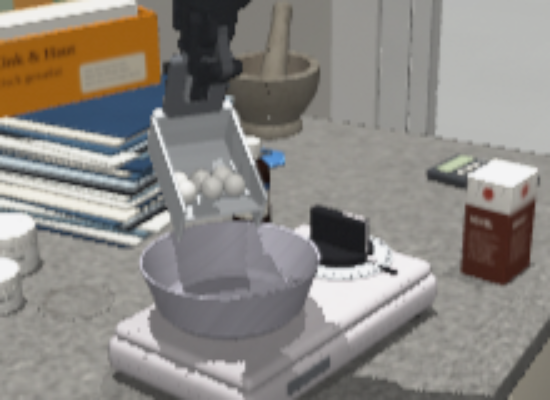

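All six pellets are still in the scoop at a tilt of 32°, at about (215,185), and the lip is above the pan at about (225,215). I'll keep tipping.

>>> move_arm(
  moves=[
    [[0,-0.2,-0.475],[-6.5,0,0],0],
    [[0,-0.2,-0.475],[-6.5,0,0],0],
    [[0,-0.2,-0.475],[-6.5,0,0],0],
    [[0,-0.2,-0.475],[-6.5,0,0],0],
    [[0,0,0],[0,0,0],0],
  ],
)

```text
clock: 17.8
position: [0.5531, 0.0239, 0.2569]
ee_rot: [0.792, 0.372, 0.205, 0.439]
ft_force: [0.5, -0.3, -2.0]
grip_width: 0.129
```

>>> move_arm(
  moves=[
    [[0,0,0],[0,0,0],0],
    [[0,0,0],[0,0,0],0],
    [[0,0,0],[0,0,0],0],
    [[0,0,0],[0,0,0],0],
    [[0,0,0],[0,0,0],0],
  ],
)

```text
clock: 18.42
position: [0.5535, 0.0231, 0.2582]
ee_rot: [0.792, 0.371, 0.206, 0.439]
ft_force: [-0.5, -0.7, -0.9]
grip_width: 0.13
```

Run:
```python
from h import *
o=get_obs();p=o['position'];M=R.from_quat(o['ee_rot']).as_matrix();print(p,M.round(3),o['grip_width'],o['joint_pos'].round(2),o['ft_force'])
lip=p+M@[0,-.107,.037];print('lip',lip,'tilt',np.degrees(np.arccos(-M[2,2])))
a=cv2.resize(camera('side')[130:290,260:400,::-1],None,fx=2.8,fy=2.8)
b=cv2.resize(camera('top')[190:350,240:380,::-1],None,fx=2.8,fy=2.8)
cv2.imwrite('pics/p3.png',np.hstack([a,b]))
```

```text
[0.55350292 0.02308093 0.25823754] [[ 0.64   0.407  0.651]
 [ 0.768 -0.339 -0.543]
 [ 0.     0.848 -0.53 ]] 0.13021813780822328 [ 0.03 -0.02 -0.69  2.17  1.16  1.11 -1.99] [-0.47717785 -0.68803657 -0.91853514]
lip [0.53405786 0.03930067 0.14788896] tilt 58.00095922879219
```

View pics/p3.png

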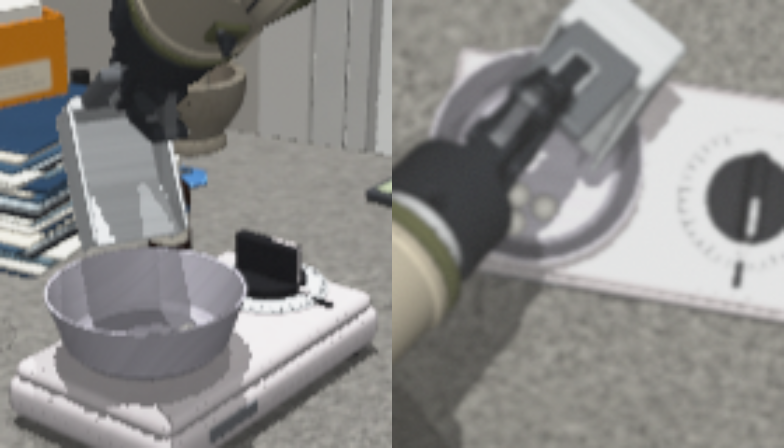

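The scoop is empty and the pellets lie on the pan floor, at about (520,205) in the top part and (180,325) in the side part. I'll raise the scoop, level it and go back to where it stood.

>>> move_arm(
  moves=[
    [[0,0.85,-0.53],[0,0,0],0],
    [[0,0.85,-0.53],[0,0,0],0],
    [[0,0.14,0.49],[6.5,0,0],0],
    [[0,0.14,0.49],[6.5,0,0],0],
    [[0,0.14,0.49],[6.5,0,0],0],
  ],
)

```text
clock: 19.15
position: [0.5808, 0.0007, 0.2942]
ee_rot: [0.855, 0.401, 0.14, 0.297]
ft_force: [-0.3, 0.3, -1.2]
grip_width: 0.128
```

>>> move_arm(
  moves=[
    [[0,0.14,0.49],[6.5,0,0],0],
    [[0,0.16,0.61],[8,0,0],0],
    [[0,0.16,0.61],[8,0,0],0],
    [[0,0.16,0.61],[8,0,0],0],
    [[0,0.16,0.61],[8,0,0],0],
  ],
)

```text
clock: 19.77
position: [0.6161, -0.0291, 0.2352]
ee_rot: [0.906, 0.424, -0.0, -0.002]
ft_force: [0.3, 0.5, -1.0]
grip_width: 0.132
```

>>> move_arm(
  moves=[
    [[-0.9,0,0],[0,0,-8],0],
    [[-0.9,0,0],[0,0,-8],0],
    [[-0.9,0,0],[0,0,-8],0],
    [[-0.9,0,0],[0,0,-8.5],0],
    [[0,0,0],[0,0,0],0],
  ],
)

```text
clock: 20.4
position: [0.5737, -0.1097, 0.2348]
ee_rot: [0.752, 0.66, -0.001, 0.0]
ft_force: [-0.6, 1.1, -1.7]
grip_width: 0.13
```

Run:
```python
from h import *
o=get_obs();p=o['position'];M=R.from_quat(o['ee_rot']).as_matrix();print(p,M.round(3),o['grip_width'],o['joint_pos'].round(2),o['ft_force'])
print(M.T@(np.array([.561,-.352,p[2]])-p)/.025, 'rot',R.from_matrix(M.T@R.from_quat([.7507,.6606,0,0]).as_matrix()).as_rotvec(degrees=True))
im=camera('top')[:,:,::-1]
cv2.imwrite('pics/p4.png',cv2.resize(im[190:310,240:400],None,fx=5,fy=5,interpolation=cv2.INTER_CUBIC))
```

```text
[ 0.57368095 -0.1097024   0.23483885] [[ 0.13   0.992 -0.001]
 [ 0.992 -0.13  -0.001]
 [-0.001 -0.    -1.   ]] 0.13000521799332215 [ 0.45  0.27 -0.41  1.55  0.11  1.34 -0.1 ] [-0.57056156  1.11269061 -1.74328309]
[-9.67562831  0.75653427  0.01289144] rot [-0.02714934  0.07841483 -0.16091168]
```

>>> move_arm(
  moves=[
    [[-0.97,0.08,0],[0,0,0],0],
    [[-0.97,0.08,0],[0,0,0],0],
    [[-0.97,0.08,0],[0,0,0],0],
    [[-0.97,0.08,0],[0,0,0],0],
    [[-0.97,0.08,0],[0,0,0],0],
  ],
)

```text
clock: 21.08
position: [0.5693, -0.2281, 0.2349]
ee_rot: [0.751, 0.66, 0.0, -0.0]
ft_force: [0.4, 0.1, -2.5]
grip_width: 0.133
```

>>> move_arm(
  moves=[
    [[-0.97,0.08,0],[0,0,0],0],
    [[-0.97,0.08,0],[0,0,0],0],
    [[-0.97,0.08,0],[0,0,0],0],
    [[-0.97,0.08,0],[0,0,0],0],
    [[-0.97,0.04,0],[0,0,0],0],
  ],
)

```text
clock: 21.7
position: [0.5622, -0.3518, 0.235]
ee_rot: [0.751, 0.661, -0.0, -0.0]
ft_force: [-0.2, 0.1, -2.2]
grip_width: 0.131
```

>>> move_arm(
  moves=[
    [[0,0,1],[0,0,0],0],
    [[0,0,1],[0,0,0],0],
    [[0,0,1],[0,0,0],0],
    [[0,0,1],[0,0,0],0],
    [[0,0,1],[0,0,0],0],
  ],
)

```text
clock: 22.32
position: [0.5622, -0.3512, 0.1092]
ee_rot: [0.751, 0.66, -0.0, 0.0]
ft_force: [-0.1, 0.1, -1.8]
grip_width: 0.13
```

>>> move_arm(
  moves=[
    [[0,0,0.8],[0,0,0],0],
    [[0,0,0.4],[0,0,0],0],
    [[0,0,0.2],[0,0,0],0],
    [[0,0,0],[0,0,0],0],
  ],
)

```text
clock: 22.82
position: [0.5625, -0.3504, 0.0754]
ee_rot: [0.751, 0.661, 0.0, 0.0]
ft_force: [0.3, -0.5, -1.8]
grip_width: 0.129
```

>>> move_arm(
  moves=[
    [[0,0,0.15],[0,0,0],0],
    [[0,0,0.05],[0,0,0],0],
    [[0,0,0],[0,0,0],0],
  ],
)

```text
clock: 23.2
position: [0.5623, -0.3503, 0.0701]
ee_rot: [0.751, 0.661, -0.0, 0.0]
ft_force: [-1.3, -0.2, -1.6]
grip_width: 0.129
```

>>> move_arm(
  moves=[
    [[0,0,0.05],[0,0,0],0],
    [[0,0,0],[0,0,0],0],
  ],
)

```text
clock: 23.45
position: [0.5626, -0.3504, 0.0699]
ee_rot: [0.751, 0.661, 0.0, 0.001]
ft_force: [-2.4, 1.0, 5.3]
grip_width: 0.133
```

The scoop is on the worktop (+5 N). I'll release it, rise and check.

>>> move_arm(
  moves=[
    [[0,0,0],[0,0,0],0.3],
    [[0,0,0],[0,0,0],0.6],
    [[0,0,0],[0,0,0],1],
    [[0,0,0],[0,0,0],1],
    [[0,0,0],[0,0,0],1],
  ],
)

```text
clock: 24.08
position: [0.5623, -0.3503, 0.0687]
ee_rot: [0.751, 0.661, -0.0, 0.0]
ft_force: [0.1, 0.1, -0.1]
grip_width: 1.0
```

>>> move_arm(
  moves=[
    [[0,0,-0.5],[0,0,0],1],
    [[0,0,-1],[0,0,0],1],
    [[0,0,-1],[0,0,0],1],
    [[0,0,-1],[0,0,0],1],
    [[0,0,-1],[0,0,0],1],
  ],
)

```text
clock: 24.7
position: [0.5624, -0.3503, 0.1832]
ee_rot: [0.751, 0.661, 0.0, 0.001]
ft_force: [0.6, -0.0, -0.8]
grip_width: 1.0
```

>>> move_arm(
  moves=[
    [[-1,0,-1],[0,0,0],1],
    [[-1,0,0],[0,0,0],1],
    [[-1,0,0],[0,0,0],1],
    [[-1,0,0],[0,0,0],1],
    [[0,0,0],[0,0,0],1],
  ],
)

```text
clock: 25.32
position: [0.5478, -0.4522, 0.2052]
ee_rot: [0.752, 0.659, -0.001, -0.0]
ft_force: [-1.0, 0.1, -0.3]
grip_width: 1.003
```

Run:
```python
from h import *
print(get_obs()['ft_force'],get_obs()['clock'])
t=camera('top')[:,:,::-1];s=camera('side')[:,:,::-1]
a=cv2.resize(t[200:310,245:405],None,fx=2.6,fy=2.6,interpolation=cv2.INTER_CUBIC)
b=cv2.resize(s[150:270,260:440],None,fx=2.1,fy=2.1,interpolation=cv2.INTER_CUBIC)
h=max(a.shape[0],b.shape[0]);f=lambda m:cv2.copyMakeBorder(m,0,h-m.shape[0],0,0,cv2.BORDER_CONSTANT)
cv2.imwrite('pics/e1.png',np.hstack([f(a),f(b)]))
```

```text
[-0.97950973  0.05327354 -0.32413585] 25.325
```

View pics/e1.png

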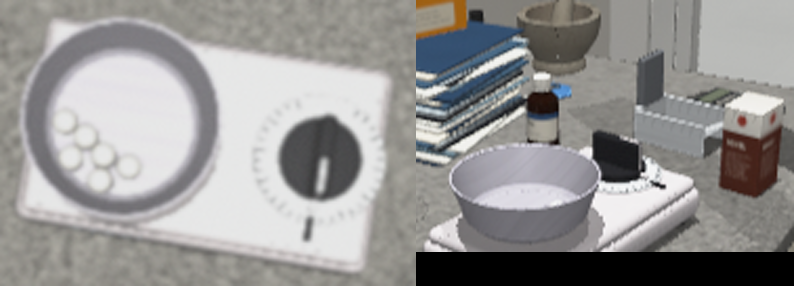

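The pan holds all six pellets, at (65,120), (85,135), (70,158), (103,155), (127,165) and (100,181). The pointer at (322,175) is in line with the zero mark at (308,228). The scoop stands upright and empty at (680,110), and the carton and bottle are where they were.

```bash
python3 -c "
from workcell import *
print(hand_in())"
```

```text
the job is handed in; nothing more can be done
None
```

I turned the tare knob about 149° clockwise to zero, poured all six pellets into the pan, and stood the empty scoop upright back where it came from. I handed in at about 25 s of the 72 s allowed; the hand-in reports no verdict.

- **Knob:** right after I let it go, its line was at -9.7° against the scale's -9.7°. The last picture shows it still in line with the zero mark.
- **Pellets:** all six are visible on the pan floor in the top picture.
- **Scoop:** it looked upright and level, and the worktop pushed back with about 5 N just before I released it. I did not measure its tilt after release.
- **Bystanders:** the carton and small bottle look unmoved in the last picture. That crop did not show the jar, big bottle or card box, but the arm never went near them.
- **Robot:** the arm was clear of everything, with forces of about 1 N or less.

**Disagreement:** the arm model I fitted to check the pour pose was only good to centimetres. I used it just to choose the pour direction, and the actual pour reached its planned pose.

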